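Show the orange-lidded roast sample to the bench camera with the swivel mirror

TASK

Press the red plunger of the grey lamp timer all the way down to its stop and let it spring back up. Then grasp the yellow grip on top of the swivel mirror and turn the mirror until the black bench camera that faces it sees the orange-lidded canister reflected in the middle of the mirror (the red needle under the mirror then points at that canister). The mirror springs back when let go, so finish while still gripping it and holding that angle steady; leave the canisters and the other loose things on the bench where they are.

Things in the scene. Friction and masses are not known exactly. Their poses are not given: they have to be found in the camera images.
- plunger_top (a point): Centre of the flat top of the red mushroom head (42 mm diameter, 10 mm thick) of the timer's spring plunger; 91 mm above the bench when up. The head sits on a grey box 85 x 85 x 55 mm, fixed to the bench. It is pressed straight down 12 mm to its stop; the spring takes about 2.5 N at first and 7 N at the stop.
- plunger (a joint): How far the plunger is pressed, m: 0 up, 0.012 at its stop.
- stand: The inspection unit, fixed to the bench: a dark plate 310 x 75 x 12 mm carrying the mirror at one end and a black camera (55 mm cube, top 110 mm above the bench) at the other. Its origin is on the mirror's upright turning axis, at bench height; its x axis points from the mirror axis to the camera, whose lens (174 mm out, 85 mm up) looks straight back along -x at the mirror; z is up.
- mirror (a joint): Angle of the mirror about the upright axis, rad, counterclockwise from above positive: at 0 its face looks straight at the camera (along the stand's x axis). Range -1.2 to 1.2; a spring (0.06 N m per rad) turns it back to 0. To show the camera a thing at bearing b from the stand's x axis, as seen from the mirror axis, the mirror must stand at b/2.
- grip_center (a point): The yellow grip on top of the mirror: an upright flat bar 12 mm thick (its x, the way the mirror faces), 44 mm wide (its y, along the mirror) and 42 mm tall, turning with the mirror about the middle of the grip. This point is its centre, 149 mm above the bench; it reaches from 128 to 170 mm. The mirror below it is 90 mm wide, 6 mm thick, from 50 to 122 mm above the bench.
- needle: The thin red needle lying just under the mirror (tip 96 mm from the axis, 21 mm above the bench), geared to the mirror so that it turns twice the mirror's angle: it shows which way the camera's view goes after the mirror. Its origin is on the mirror's turning axis at bench height, its x axis points along the needle.
- can_orange_mark (a point): Closed round canister of white ceramic with lid and wide band of one colour, orange, 66 mm diameter, 108 mm tall, standing loose on the bench. This point lies on its axis at 55 mm above the bench. This is the one to show to the camera.
- can_green_mark (a point): Closed round canister of white ceramic with lid and wide band of one colour, green, 66 mm diameter, 108 mm tall, standing loose on the bench. This point lies on its axis at 55 mm above the bench. Bystander.
- can_blue_mark (a point): Closed round canister of white ceramic with lid and wide band of one colour, blue, 66 mm diameter, 108 mm tall, standing loose on the bench. This point lies on its axis at 55 mm above the bench. Bystander.
- mug: White mug, 76 mm diameter, 85 mm tall, loose; bystander. Origin at the centre of its underside.
- tin: Pale can with a white lid and a label band, 70 mm diameter, 100 mm tall, loose; bystander. Origin at the centre of its underside.
Things that resemble listed ones, but are neither listed nor needed, are in the scene too. Leave any purple look-alike of the part that bears plunger_top alone.

How it is judged:
By the outcome, as a careful person would: the job done as asked, in the order asked, and still so for the second after the job is handed in, while the arm keeps its last pose, push and grip.
It also fails if it takes over 48 s, if anything falls off the work surface, if the arm or the gripper's body presses on something with over 40 N, if the wrist force passes 120 N, or if a joint passes its speed limit or range.

ROBOT

A 6-joint arm with a two-finger parallel gripper is mounted at the origin on the work surface. World frame = base frame: x ahead of the robot, y to its left, z up, the work surface at z = 0. Lengths are in m, angles in rad, forces in N, time in s.
With the tool pointing down it reaches from about 0.25 to 0.725 m from the base axis. Payload 4 kg.
Tool frame: the origin (TCP) lies on the centre line of the jaws, within the pads' length; the fingertips stand r.tip_extent ahead of it and the grasp point (between the pads) lies 3 mm ahead of it (r.tip_extent is the distance from the TCP to the fingertips, in m); z points along the fingers, y is the line along which they close (so a half turn about z gives the same grasp; the last joint's range is limited). The gripper opens to 85 mm and grips with 20 to 120 N. Pads are 22 mm wide; open, the fingers measure 114 mm over their backs; the gripper's body (76 mm by 85 mm) begins 54 mm behind the grasp point. The pads swing forward as they close: fully open they stand 13 mm farther back than shut.
Start: joints at [1.346, 0.241, 0.005, 1.335, 0, 1.571], TCP at [0.111, 0.487, 0.253] pointing down, gripper open.
Joint ranges: [-2.72, 2.72], [-1.05, 1.87], [-1.09, 1.28], [-1.99, 2.15], [-1.42, 1.44], [-3.14, 3.14]. Speed limits (rad/s): [2.79, 2.79, 3.14, 3.14, 3.14, 3.14].

INTERFACE

Orientations are given as a unit quaternion [w, x, y, z].
In Python, from plant import get_state, eyes, r gives the robot as it stands.
- The arm moves only by the shell command python3 -m creep 'ROWS' [OPENING]. ROWS is JSON, one flat list of numbers, 4 for each row, row after row: the shift along the tool's x, y, z as a fraction of full scale, then the turn about the tool's z as a fraction of full scale. In form: [dx, dy, dz, roll, dx, dy, dz, roll, ...]. A call has 1 to 12 rows; each row is the pose to reach, as a shift and turn from the pose commanded when the call began, along the tool's axes at that moment, turning the shorter way round; what a row does not reach only later rows make up. Full scale, the value 1, is 10 cm for a shift and pi rad for a turn. A row lasts 1/8 s, in which the tool goes at most 62.5 mm and 10.7 degrees, less where a joint would pass 70% of its speed; a pose out of reach is approached as far as the arm can. A call with a number of a shift or a turn outside -1 to 1 is refused whole. A call with a gripper value outside its range is refused whole. OPENING is the closure, from 0 (fully open) to 1 (shut), set as the call begins (- or left out, the last holds). The fingers move at their own pace and stop on an object; the grip force is fixed at half the most. Time passes only in rows, so rows that repeat a pose let the fingers close. It gives the time, the measured TCP pose, the force, the opening and the grip force at its end, in the units of the state.
- get_state(): the state, without advancing time (a new reading comes with each control period).
- eyes.snapshot(name): name is "scene" or "top"; returns (picture, depth): 420x560x3 uint8, red, green, blue; 420x560 float32, m along the optical axis (not along the pixel's ray), 0 where there is no reading.
- eyes.camera_model(name): a dict with "fx", "fy", "cx", "cy" (pixels), "R" (3x3) and "t" (3): a world point X has camera coordinates R X + t. Camera axes: x right, y down, z forward; pixel columns grow to the right and rows downward; lengths in m; the calibration is good to about 2 mm. A picture is of the moment at which its call begins. camera_model takes no time and is no camera call.
- r.job_done(): hands the job in; it is judged then, once.
The state is a dict: "time_s": time; "joint_pos": joint angles; "qvel": joint speeds; "joint_efforts": joint torques, N m; "position": TCP position; "eef_rot": TCP orientation; "ft_force": force on the tool from outside, world axes, zero at the start; "moment": the same for the moment, N m; "width": finger opening in m; "finger_force": force on a finger pad.
Only numpy, scipy, OpenCV 4.12 (cv2) and the standard library are available. Lean on these libraries where they do the work, as an engineer would, in place of code of your own. Each camera call takes 0.05 s, during which the arm holds its last target. There are 200 camera calls.

## Working session

There is one attempt and no reset: what is moved stays moved. The work goes in short steps, Python scripts to look and compute and a shell command to move; the robot and the scene stay as the last step left them, time stands still between calls to the robot, and variables do not carry over. Pictures are saved under pics/ and viewed, at most 10 in all, crops included, and the job is handed in when it is done.

```bash
ls; mkdir -p pics
python3 - <<'E'
from plant import get_state, eyes, r
import cv2, numpy as np
for n in("scene","top"):
    p,d=eyes.snapshot(n); cv2.imwrite(f"pics/{n}0.png",p[:,:,::-1]); np.savez(f"{n}0.npz",p=p,d=d)
    m=eyes.camera_model(n); print(n,m)
s=get_state(); print(s,r.tip_extent)
E
```

```text
pics
scene {'fx': 430.98537708149337, 'fy': 430.98537708149337, 'cx': 281.75926790113186, 'cy': 212.38271758518667, 'R': array([[ 0.78808622,  0.6155643 , -0.00083937],
       [ 0.49073411, -0.62909237, -0.6028456 ],
       [-0.37161827,  0.4746824 , -0.79785743]]), 't': array([-0.35326696, -0.23396227,  1.69467049])}
top {'fx': 433.38397276648595, 'fy': 433.38397276648595, 'cx': 287.7482815223778, 'cy': 206.1843552626698, 'R': array([[ 0.01232157, -0.99973771,  0.01930493],
       [-0.99423526, -0.01430568, -0.10626193],
       [ 0.10651023, -0.01788433, -0.99415075]]), 't': array([-0.07569627,  0.52596281,  1.23639676])}
{'time_s': 0.1, 'joint_pos': array([ 1.34601369e+00,  2.41361424e-01,  3.87585730e-03,  1.33518159e+00,
       -1.68843502e-05,  1.57079491e+00]), 'qvel': array([-0.00098278, -0.00210553,  0.00296967, -0.00208909,  0.00218579,
        0.00164092]), 'joint_efforts': array([-4.19856788e-04, -3.73138154e+01,  2.53009969e+01,  1.08571211e-02,
       -1.51632963e-05, -1.65089335e-05]), 'position': array([0.11133839, 0.48692394, 0.2524965 ]), 'eef_rot': array([-9.65230642e-05,  1.12154086e-01,  9.93690387e-01, -9.30459839e-04]), 'ft_force': array([0.20622704, 0.55838345, 1.02915302]), 'moment': array([0.00029902, 0.0589203 , 0.00424097]), 'finger_force': 0.0, 'width': 0.08519365258673976} 0.022
```

View pics/top0.png

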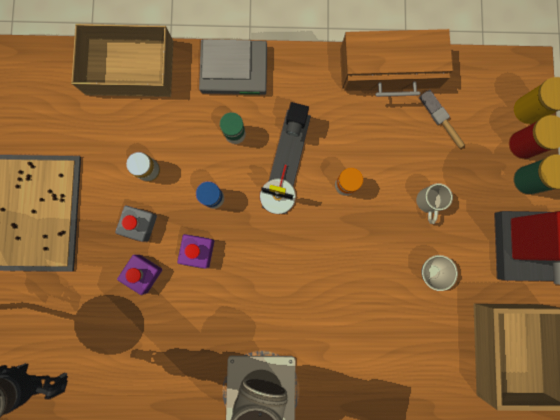

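View pics/scene0.png

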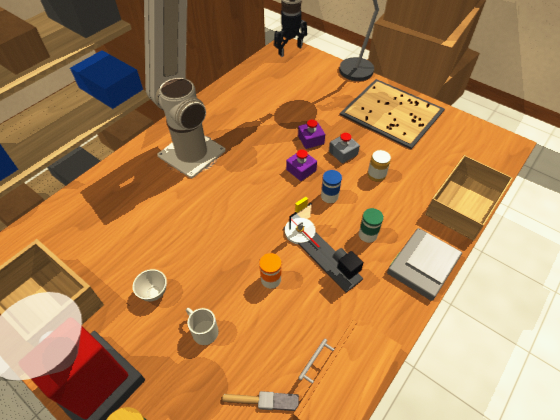

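Top view: the candidate timers are grey (131,222), purple (195,251) and purple (139,274), all with red heads. The grey one fits, since the purple ones are the look-alikes. Orange lids: only (350,180) on the bench, while the yellow/red/green jars at right are off to the side. The mirror is at (277,192) with its yellow grip, and the camera is at (297,113). Next I'll measure these and check a crop.

```bash
cat > h.py <<'E'
import numpy as np, cv2
from plant import eyes
def ray(n,uv,z):
    m=eyes.camera_model(n); R=np.array(m["R"]);t=np.array(m["t"])
    c=-R.T@t; d=R.T@np.array([(uv[0]-m["cx"])/m["fx"],(uv[1]-m["cy"])/m["fy"],1])
    return c+d*(z-c[2])/d[2]
def blobs(p,lo,hi,box,amin=12):
    hsv=cv2.cvtColor(p,cv2.COLOR_RGB2HSV); m=cv2.inRange(hsv,np.array(lo),np.array(hi))
    if lo[0]==0 and hi[0]<=6: m|=cv2.inRange(hsv,np.array([174,lo[1],lo[2]]),np.array([180,hi[1],hi[2]]))
    k=np.zeros_like(m); x0,y0,x1,y1=box; k[y0:y1,x0:x1]=m[y0:y1,x0:x1]
    n,l,s,c=cv2.connectedComponentsWithStats(k)
    return [(c[i],s[i],l==i) for i in range(1,n) if s[i][4]>=amin]
E
python3 - <<'E'
from h import *
T=np.load("top0.npz")["p"];S=np.load("scene0.npz")["p"]
def show(lbl,n,p,lo,hi,box,z):
    for c,s,l in blobs(p,lo,hi,box):
        print(lbl,n,c.round(1),s,ray(n,c,z).round(4))
show("red","top",T,[0,150,90],[6,255,255],(100,200,220,290),.088)
show("red","scene",S,[0,150,90],[6,255,255],(290,110,365,175),.088)
show("orange","top",T,[7,200,150],[18,255,255],(333,163,368,200),.108)
show("orange","scene",S,[7,200,150],[18,255,255],(255,250,285,290),.108)
show("yellow","top",T,[22,150,80],[35,255,255],(250,170,310,215),.17)
show("yellow","scene",S,[22,150,80],[35,255,255],(285,190,320,220),.15)
show("needle","top",T,[0,150,60],[6,255,255],(255,160,310,200),.021)
show("cam","top",T,[0,0,0],[180,255,35],(270,90,320,140),.11)
show("cam","scene",S,[0,0,0],[180,255,35],(325,240,370,285),.11)
a=cv2.resize(T[150:290,100:370],None,fx=2.9,fy=2.9,interpolation=cv2.INTER_CUBIC)[:400]
b=T[90:215,210:370]
b=cv2.resize(T[90:290,100:370],None,fx=2.96,fy=2.96,interpolation=cv2.INTER_CUBIC)
cv2.imwrite("pics/crop1.png",b[:,:,::-1])
c=cv2.resize(S[110:290,240:400],None,fx=3.3,fy=3.3,interpolation=cv2.INTER_CUBIC)
cv2.imwrite("pics/crop2.png",c[:,:,::-1])
E
```

```text
red top [129.2 222.2] [122 215  15  15 173] [0.47   0.3682 0.088 ]
red top [191.9 250.7] [185 244  15  14 168] [0.3942 0.1934 0.088 ]
red top [133.  274.9] [126 268  15  15 174] [0.3268 0.3505 0.088 ]
red scene [311.5 123.1] [306 119  12   9  72] [0.3243 0.346  0.088 ]
red scene [345.4 136.5] [340 133  11   8  71] [0.4686 0.3635 0.088 ]
red scene [301.7 153.5] [296 149  12  10  84] [0.392 0.19  0.088]
orange top [350.7 178.8] [339 167  24  24 446] [ 0.5971 -0.2401  0.108 ]
orange scene [268.1 263.5] [259 252  23  23 210] [ 0.5937 -0.2513  0.108 ]
orange scene [262.5 275.1] [260 271   7   9  31] [ 0.6053 -0.2911  0.108 ]
yellow top [277.1 189. ] [269 185  17   9  92] [ 0.5564 -0.0378  0.17  ]
yellow scene [301.  204.1] [295 197  13  16 124] [ 0.5564 -0.0404  0.15  ]
needle top [283.1 172.9] [281 165   6  19  40] [ 0.6267 -0.0538  0.021 ]
cam top [297.5 114.2] [286 103  22  26 342] [ 0.7772 -0.0912  0.11  ]
cam scene [348.1 269.5] [338 260  25  19 200] [ 0.7907 -0.1246  0.11  ]
```

View pics/crop1.png

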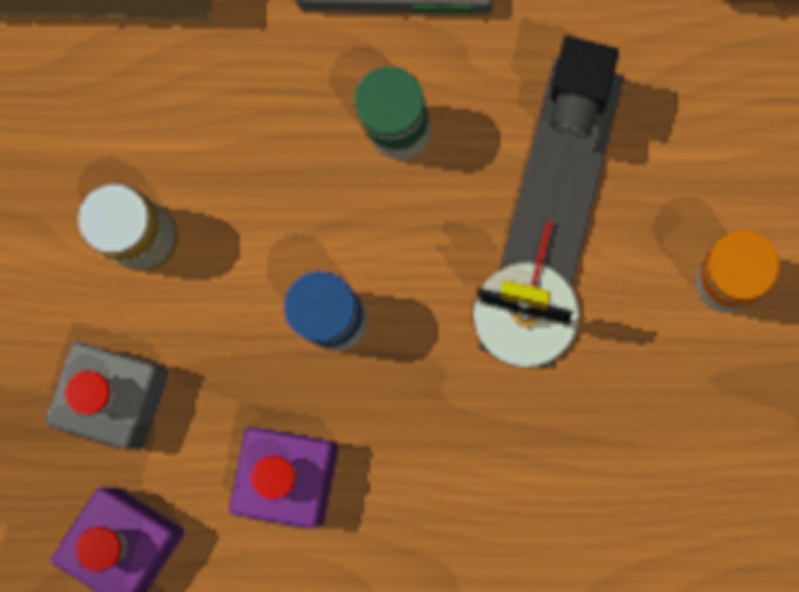

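View pics/crop2.png

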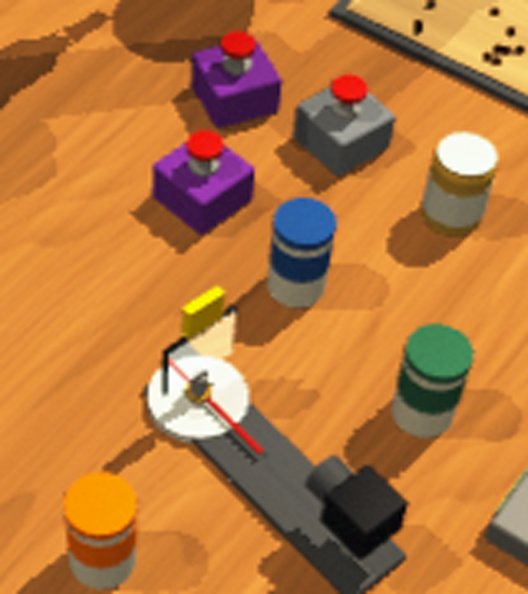

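The crops confirm it: grey timer with red head at crop 1 (88,393); mirror with yellow grip at (525,292), needle lying toward the black camera; orange canister at (740,265), alone in that colour. Now moving above the plunger with the jaws shut.

```bash
python3 -m creep '[-0.3,-0.03,0,0,-0.6,-0.06,0,0,-0.94,-0.095,0,0,-0.94,-0.095,0,0]' 1 && python3 -m creep '[-0.3,-0.03,0,0,-0.6,-0.06,0,0,-0.94,-0.095,0,0,-0.94,-0.095,0,0]' && python3 -m creep '[-0.3,-0.03,0,0,-0.6,-0.06,0,0,-0.94,-0.095,0,0,-0.94,-0.095,0,0]' && python3 -m creep '[-0.3,-0.03,0,0,-0.6,-0.06,0,0,-0.94,-0.095,0,0,-0.94,-0.095,0,0,-0.94,-0.095,0,0]'
```

```text
time_s: 0.6
position: [0.2025, 0.4563, 0.2528]
eef_rot: [-0.0, 0.114, 0.993, -0.001]
ft_force: [-0.5, -0.2, -0.2]
width: 0.012
finger_force: 0.0
time_s: 1.1
position: [0.2914, 0.4266, 0.2528]
eef_rot: [-0.0, 0.113, 0.994, -0.0]
ft_force: [1.0, 0.4, -0.6]
width: -0.0001
finger_force: 0.0
time_s: 1.6
position: [0.3804, 0.3967, 0.2528]
eef_rot: [-0.0, 0.113, 0.994, -0.0]
ft_force: [0.0, -0.1, -1.2]
width: 0.0005
finger_force: 0.0
time_s: 2.22
position: [0.468, 0.3673, 0.253]
eef_rot: [-0.001, 0.111, 0.994, -0.0]
ft_force: [-0.1, 0.4, 0.1]
width: -0.0001
finger_force: 0.0
```

```bash
python3 -m creep '[0,0,0.3,0,0,0,0.6,0,0,0,0.95,0,0,0,0.95,0]' && python3 -m creep '[0,0,0.2,0,0,0,0.38,0,0,0,0.42,0,0,0,0.42,0]'
```

```text
time_s: 2.72
position: [0.4662, 0.366, 0.1556]
eef_rot: [-0.003, 0.111, 0.994, -0.002]
ft_force: [0.5, 0.3, 0.4]
width: 0.0
finger_force: 0.0
time_s: 3.22
position: [0.4696, 0.3673, 0.1176]
eef_rot: [0.0, 0.112, 0.994, 0.001]
ft_force: [0.4, 0.0, 0.7]
width: 0.0003
finger_force: 0.0
```

Run:
```python
from h import *
for n in("top","scene"):
    p,d=eyes.snapshot(n)
    c=p[190:300,80:240] if n=="top" else p[90:200,270:430]
    cv2.imwrite(f"pics/pr_{n}.png",cv2.resize(c,None,fx=4,fy=4,interpolation=cv2.INTER_CUBIC)[:,:,::-1])
```

```text
(no output)
```

View pics/pr_scene.png

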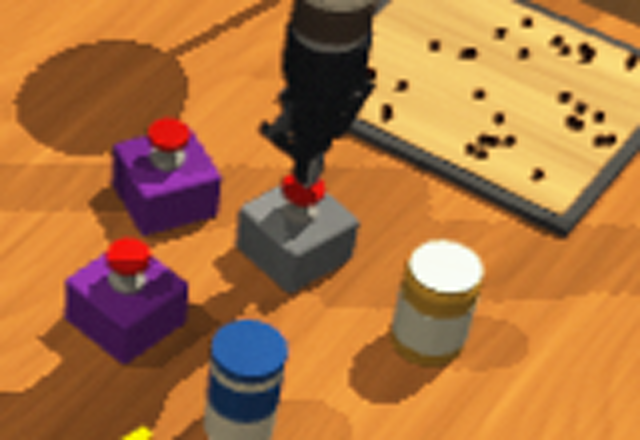

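The crop shows the closed fingertips over the middle of the grey timer's red head (303,185). Now pressing in small steps.

```bash
python3 -m creep '[0,0,0.04,0,0,0,0.08,0,0,0,0.12,0,0,0,0.12,0,0,0,0.12,0]'; python3 -m creep '[0,0,0.02,0,0,0,0.04,0,0,0,0.04,0]'
```

```text
time_s: 3.95
position: [0.4702, 0.3671, 0.105]
eef_rot: [0.001, 0.112, 0.994, 0.001]
ft_force: [0.9, 0.1, 5.4]
width: 0.0002
finger_force: 2.5
time_s: 4.32
position: [0.4702, 0.3671, 0.1013]
eef_rot: [0.001, 0.112, 0.994, 0.001]
ft_force: [0.1, 1.0, 5.7]
width: 0.0
finger_force: 3.2
```

```bash
python3 -m creep '[0,0,0.02,0,0,0,0.02,0,0,0,0.02,0]'; python3 -m creep '[0,0,0.02,0,0,0,0.02,0,0,0,0.02,0]'
```

```text
time_s: 4.7
position: [0.4702, 0.3671, 0.101]
eef_rot: [0.001, 0.112, 0.994, 0.001]
ft_force: [-1.9, -0.9, 14.1]
width: 0.0
finger_force: 7.1
time_s: 5.08
position: [0.4703, 0.3672, 0.1009]
eef_rot: [0.002, 0.112, 0.994, 0.002]
ft_force: [-5.3, -3.7, 23.1]
width: 0.0002
finger_force: 11.5
```

At the stop: the motion stopped at 12 mm and the force rose to 23 N. Releasing, then moving toward the mirror.

```bash
python3 -m creep '[0,0,-0.1,0,0,0,-0.2,0,0,0,-0.5,0,0,0,-1,0,0,0,-1,0]' && python3 -m creep '[0,0,-0.5,0,0,0,-0.5,0,0,0,-0.5,0]' 0 && python3 -c "
from h import *
p,d=eyes.snapshot('scene')
for c,s,l in blobs(p,[0,150,90],[6,255,255],(290,110,365,175)): print(c,s,ray('scene',c,.088))" && python3 -m creep '[-0.15,-0.3,0,0,-0.3,-0.6,0,0,-0.435,-0.94,0,0,-0.435,-0.94,0,0]' && python3 -m creep '[-0.15,-0.3,0,0,-0.3,-0.6,0,0,-0.435,-0.94,0,0,-0.435,-0.94,0,0]' && python3 -m creep '[-0.15,-0.3,0,0,-0.3,-0.6,0,0,-0.435,-0.94,0,0,-0.435,-0.94,0,0]' && python3 -m creep '[-0.15,-0.3,0,0,-0.3,-0.6,0,0,-0.435,-0.94,0,0,-0.435,-0.94,0,0]' && python3 -m creep '[0,0,0,0.05,0,0,0,0.1,0,0,0,0.15,0,0,0,0.2,0,0,0,0.25,0,0,0,0.3,0,0,0,0.35,0,0,0,0.4,0,0,0,0.45,0,0,0,0.502,0,0,0,0.502,0,0,0,0.502]'
```

```text
time_s: 5.7
position: [0.4711, 0.3676, 0.2]
eef_rot: [0.002, 0.112, 0.994, 0.002]
ft_force: [0.4, -0.1, -0.6]
width: -0.0004
finger_force: 0.0
time_s: 6.08
position: [0.4689, 0.366, 0.2447]
eef_rot: [-0.001, 0.112, 0.994, -0.001]
ft_force: [0.2, 0.8, 0.2]
width: 0.0545
finger_force: 0.0
[311.61111111 123.05555556] [307 119  11   9  72] [0.32436676 0.34646374 0.088     ]
[345.41666667 136.55555556] [340 133  11   9  72] [0.4687504  0.36324283 0.088     ]
[301.62650602 153.54216867] [296 149  12  10  83] [0.39179873 0.18990108 0.088     ]
time_s: 6.62
position: [0.4904, 0.2626, 0.2444]
eef_rot: [-0.002, 0.114, 0.993, -0.001]
ft_force: [-0.4, 1.5, -0.2]
width: 0.0854
finger_force: 0.0
time_s: 7.12
position: [0.5121, 0.1626, 0.245]
eef_rot: [-0.001, 0.114, 0.994, -0.0]
ft_force: [-0.3, -0.4, 1.2]
width: 0.0857
finger_force: 0.0
time_s: 7.62
position: [0.5339, 0.062, 0.2453]
eef_rot: [-0.001, 0.113, 0.994, 0.0]
ft_force: [0.0, 0.6, 0.3]
width: 0.0854
finger_force: 0.0
time_s: 8.12
position: [0.5556, -0.0388, 0.2454]
eef_rot: [-0.001, 0.113, 0.994, 0.0]
ft_force: [-0.3, 0.7, -0.5]
width: 0.0855
finger_force: 0.0
time_s: 9.62
position: [0.5553, -0.0374, 0.2461]
eef_rot: [-0.0, 0.783, 0.622, -0.0]
ft_force: [0.3, 0.2, 1.0]
width: 0.0853
finger_force: 0.0
```

```bash
python3 -m creep '[0,0,0.25,0,0,0,0.5,0,0,0,0.7,0,0,0,0.87,0,0,0,0.87,0,0,0,0.87,0]'
python3 - <<'E'
from h import *
a,_=eyes.snapshot("top"); b,_=eyes.snapshot("scene")
A=cv2.resize(a[90:230,220:370],(400,373),interpolation=cv2.INTER_CUBIC); B=cv2.resize(b[150:290,240:390],(400,373),interpolation=cv2.INTER_CUBIC)
cv2.imwrite("pics/grip.png",np.hstack([A,B])[:,:,::-1])
E
```

```text
time_s: 10.38
position: [0.5558, -0.0385, 0.16]
eef_rot: [0.0, 0.784, 0.621, 0.0]
ft_force: [0.9, 0.0, -0.2]
width: 0.0855
finger_force: 0.0
```

View pics/grip.png

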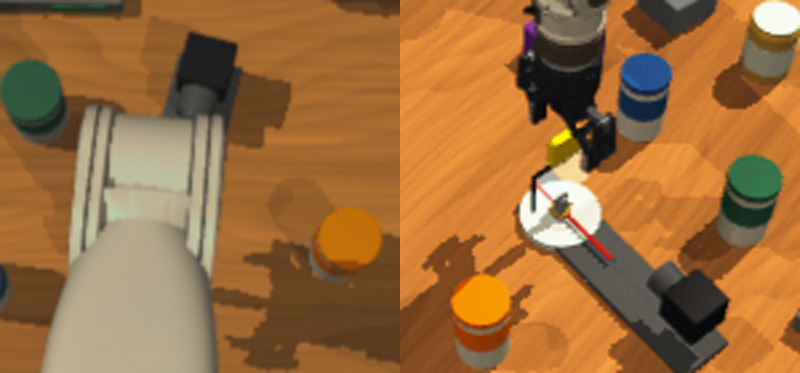

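The crop shows the fingers straddling the yellow grip (scene crop 563,150), with the needle still toward the camera and clear of everything. Closing.

```bash
python3 -m creep '[0,0,0,0,0,0,0,0,0,0,0,0,0,0,0,0,0,0,0,0,0,0,0,0,0,0,0,0,0,0,0,0]' 0.95
python3 - <<'E'
from h import *
from plant import get_state
s=get_state(); print(s["moment"],s["ft_force"],s["width"])
# direction estimates
T=np.load("top0.npz")["p"];S=np.load("scene0.npz")["p"]
for n,p,box in(("top",T,(276,160,292,186)),("scene",S,(290,215,325,255))):
    for c,st,l in blobs(p,[0,150,60],[6,255,255],box):
        ys,xs=np.nonzero(l); P=np.array([ray(n,(x,y),.021)[:2] for x,y in zip(xs,ys)])
        d=np.linalg.svd(P-P.mean(0))[2][0]; d*=np.sign(d[0]); print(n,st,P.mean(0),np.degrees(np.arctan2(d[1],d[0])))
E
```

```text
time_s: 11.48
position: [0.5576, -0.0393, 0.1597]
eef_rot: [0.002, 0.784, 0.621, 0.001]
ft_force: [6.3, -1.0, -1.6]
width: 0.0109
finger_force: 60.9
[-0.22187694 -0.76457694  0.01463379] [ 6.28061863 -0.99362135 -1.57113521] 0.010867934396767077
top [281 165   6  19  40] [ 0.62676127 -0.05382354] -13.13204426006713
scene [302 231  18  16  34] [ 0.61839242 -0.0550861 ] -12.911055844802116
```

```bash
python3 -m creep '[0,0.02,0,0,0,0.02,0,0.03,0,0.02,0,0.06,0,0.02,0,0.09,0,0.02,0,0.12,0,0.02,0,0.15,0,0.02,0,0.183,0,0.02,0,0.183,0,0.02,0,0.183,0,0.02,0,0.183]'
python3 - <<'E'
from h import *
from plant import get_state
s=get_state(); q=s["eef_rot"]; print("tool y yaw",np.degrees(2*np.arctan2(q[2],q[1]))-90,s["moment"],s["ft_force"],s["width"])
for n,box in(("top",(230,140,340,240)),("scene",(255,195,340,260))):
    p,_=eyes.snapshot(n); np.save(n+"1.npy",p)
    for c,st,l in blobs(p,[0,150,60],[6,255,255],box):
        ys,xs=np.nonzero(l); P=np.array([ray(n,(x,y),.021)[:2] for x,y in zip(xs,ys)])
        d=np.linalg.svd(P-P.mean(0))[2][0]; d*=-np.sign(d[1]); print(n,st,P.mean(0),P.min(0),P.max(0),np.degrees(np.arctan2(d[1],d[0])))
    hsv=cv2.cvtColor(p,cv2.COLOR_RGB2HSV)
    # lid only (brightest orange), min enclosing shape
    bx=(333,163,368,200) if n=="top" else (255,250,285,292)
    for c,st,l in blobs(p,[10 if n=="scene" else 7,200,200],[20,255,255],bx): print("lid",n,c,st,ray(n,c,.108), ray(n,(st[0]+st[2]/2-.5,st[1]+st[3]/2-.5),.108))
a=np.load("top1.npy")[90:230,220:370]; b=np.load("scene1.npy")[150:290,240:390]
cv2.imwrite("pics/turned.png",np.hstack([cv2.resize(x,(400,373),interpolation=cv2.INTER_CUBIC) for x in(a,b)])[:,:,::-1])
E
```

```text
time_s: 12.72
position: [0.5577, -0.0393, 0.1597]
eef_rot: [0.0, 0.928, 0.374, 0.0]
ft_force: [1.6, 0.0, 2.8]
width: 0.0111
finger_force: 61.5
tool y yaw -46.1359545089277 [-0.08645304 -0.26408421  0.04848146] [1.55379733 0.03380405 2.75176239] 0.011128680331219868
top [300 190   9   3  12] [ 0.57424196 -0.11595441] [ 0.57034551 -0.12799653] [ 0.57665838 -0.1043957 ] -78.85472525291051
scene [287 232  11  18  33] [ 0.56798783 -0.10028872] [ 0.55944002 -0.1334218 ] [ 0.57667949 -0.05976696] -79.12710745345436
lid scene [270.57798165 262.4587156 ] [259 253  23  19 327] [ 0.59726491 -0.24417208  0.108     ] [ 0.59494131 -0.24400722  0.108     ]
```

View pics/turned.png

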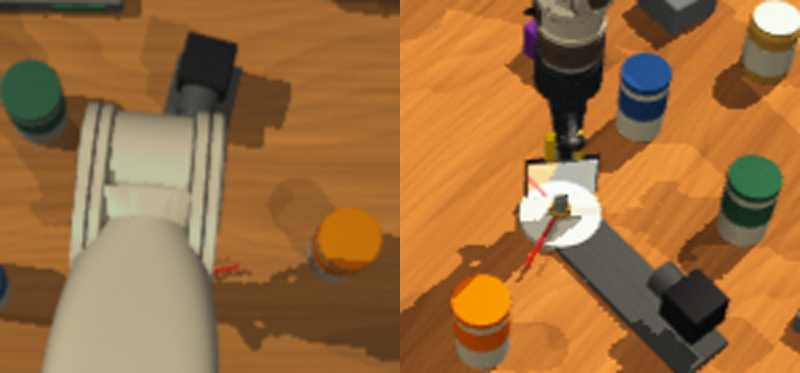

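The crop shows the needle (scene crop 540,245) pointing at the orange canister (482,310). The needle reads -79.0° and the canister bearing -78.9°. The grip is firm and wrist forces are low, so I'm handing in.

```bash
python3 -m creep '[0,0,0,0,0,0,0,0,0,0,0,0]'; python3 -c "
from plant import r; print(r.job_done())"
```

```text
time_s: 13.2
position: [0.5577, -0.0393, 0.1597]
eef_rot: [0.0, 0.928, 0.373, 0.0]
ft_force: [3.2, -1.2, 4.5]
width: 0.011
finger_force: 61.7
the job is handed in; nothing more can be done
None
```

I pressed the grey timer's plunger to its stop and it sprang back up; the gripper is still holding the mirror with its needle on the orange canister to within my measurement (about 0.1°), and I handed the job in at 13.2 s.

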